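# Lock the dust box hatch with its quarter-turn fastener

## Task

Lock the hatch of the white bench dust box: lift the orange-winged quarter-turn fastener out of the wooden block, put its crossbar down through the slot in the hatch, and turn it clockwise by feel until it drops into its detent and its round head lies flush on the hatch. Never force it (the detent is not at exactly the same angle on every box), then let go of it, and leave the cup, the tape roll and the brush pot where they stand.

Things in the scene. Friction and masses are not known exactly. Their poses are not given: they have to be found in the camera images.
- dust_box: Fixed white bench dust box, 200 x 200 x 100 mm, origin at the centre of its underside, z up. Its grey top is the hatch, 8 mm thick, with a slot in the middle. Box and detent are damaged if the fastener presses on them with more than 40 N.
- slot (a point): Middle of the slot, at the hatch's upper face, 100 mm above the table. The slot is 47.5 mm long along this point's x axis and 14 mm wide along its y axis, chamfered by 2 mm; z up. Below it lies a round chamber, 52 mm wide, in which the crossbar can turn.
- ledge (a point): On the slot's axis, 18 mm below the hatch's upper face: height of the ledge that the crossbar rides on; stops let it turn only clockwise (from above). A straight 13 mm wide detent channel crosses the ledge, 42 to 88 degrees clockwise of the slot: differs per box, not measured. Within about 5 degrees of it, if centred, the bar drops in if pressed or let sink; the channel's sides then stop it turning on.
- fastener_grip (a point): Loose fastener, 80 to 170 g, 66 mm tall, upright in the block at the start; this point is on its axis, at mid-height of its orange wing, 48 mm above its lower end. Wing: 46 mm long (point's x), 14 mm wide (y), reaching 18 mm above and below this point; grip it across the 14 mm. A half turn gives the same shape. It is 30 mm above the slot point with the bar on the ledge, 24 mm when locked.
- fastener_foot (a point): Centre of the fastener's lower end: underside of its steel crossbar, 44 mm long (this point's x axis, parallel to the wing), 10 mm wide (y), 8 mm high. Above the bar is a round stem 11 mm in diameter.
- fastener_head (a point): Centre of the underside of the fastener's flat round black head, 56 mm in diameter and 6 mm thick, 24 mm above its lower end and 24 mm below the grip point. With the bar on the ledge the head stands 6 mm proud of the hatch; locked it lies flush on it.
- rack: Fixed wooden parking block, 100 x 80 x 40 mm (x, y, z), origin at the centre of its underside, with a 54 x 20 mm hole along its x axis in which the fastener's crossbar and stem hang freely.
- cup: Bystander: loose brown card cup, 72 mm wide, 80 mm tall, origin at the centre of its underside.
- tape: Bystander: loose white tape roll lying flat, 90 mm wide, 48 mm tall, origin at the centre of its underside.
- brush_pot: Bystander: loose glass pot, 76 mm wide, 100 mm tall, with brushes standing in it up to about 160 mm, origin at the centre of its underside.
Not all that is in view belongs to the job. Leave any blue look-alike of the part that bears fastener_grip alone.

How it is judged:
By the outcome, as a careful person would: the job done as asked, in the order asked, and still so for the second after the job is handed in, with the robot touching nothing.
It also fails if it takes over 54 s, if anything falls off the work surface, if the arm or the gripper's body presses on something with over 40 N, if the wrist force passes 120 N, or if a joint passes its speed limit or range.

## Robot

A 6-joint arm with a two-finger parallel gripper is mounted at the origin on the work surface. World frame = base frame: x ahead of the robot, y to its left, z up, the work surface at z = 0. Lengths are in m, angles in rad, forces in N, time in s.
With the tool pointing down it reaches from about 0.275 to 0.725 m from the base axis. Payload 5.6 kg.
Tool frame: the origin (TCP) lies on the centre line of the jaws, within the pads' length; the fingertips stand 11 mm ahead of it and the grasp point (between the pads) lies 8 mm behind it; z points along the fingers, y is the direction in which the jaws open and shut (so a half turn about z gives the same grasp; the last joint's range is limited). The gripper opens to 85 mm and grips with 20 to 120 N. Pads are 22 mm wide; open, the fingers measure 114 mm over their backs; the gripper's body (76 mm by 85 mm) begins 54 mm behind the grasp point. The pads swing forward as they close: fully open they stand 13 mm farther back than shut.
Start: joints at [1.522, 0.255, 0.108, 0, -1.424, -0.285], TCP at [0.18, 0.52, 0.242] pointing down, gripper open.
Joint ranges: [-2.95, 2.95], [-1.21, 1.97], [-1.09, 1.5], [-2.87, 1.71], [-2.94, -0.07], [-3.05, 3.05]. Speed limits (rad/s): [2.57, 2.57, 3.14, 3.14, 3.14, 3.14].

## Interface

Orientations are given as [roll, pitch, yaw] about the fixed x, y, z axes, in that order (R = Rz(yaw) Ry(pitch) Rx(roll)).
In Python, from rig import robot gives the robot as it stands.
- The arm moves only by the tool send_rows, never from a script. Its argument "commands" is a list of rows, each a list of 5 numbers: the shift along the tool's x, y, z in mm, then the turn about the tool's z in units of 5 degrees (1.0 is 5 degrees), then the opening, from 0 (shut) to 1 (fully open). In form: [[dx, dy, dz, twist, jaw], ...]. A call has 1 to 8 rows; each row shifts and turns the pose as measured when the row begins, along the tool's axes as they then stand; what a row does not reach is not made up. A row lasts 1/10 s, in which the tool goes at most 50 mm and 8.59 degrees, less where a joint would pass 70% of its speed; a pose out of reach is approached as far as the arm can. A call with a gripper value outside its range is refused whole. The fingers move at their own pace and stop on an object; "squeeze" is the grip in N (left out, the last holds). Time passes only in rows, so rows that do not move let the fingers close. It gives the time, the measured TCP pose, the force and the opening at its end, in the units of the state.
- robot.sense(): the state, without advancing time (a new reading comes with each control period).
- robot.get_image(name): name is "scene" or "top"; returns a dict with "color" (384x512x3 uint8, blue, green, red), "range_z" (384x512 float32, m along the optical axis (not along the pixel's ray), 0 where there is no reading), "fx", "fy", "cx", "cy" (pixels), "rvec" (rotation vector, rad) and "tvec" (3), from world to camera coordinates, as OpenCV has them. Camera axes: x right, y down, z forward; pixel columns grow to the right and rows downward; lengths in m; the calibration is good to about 2 mm. A picture is of the moment at which its call begins.
- robot.sign_off(): hands the job in, once; it reports no verdict.
The state is a dict: "t": time; "joint_positions": joint angles; "joint_vel": joint speeds; "joint_efforts": joint torques, N m; "tool_pos": TCP position; "eef_rot": TCP orientation; "contact_force": force on the tool from outside, world axes, zero at the start; "moment": the same for the moment, N m; "width": opening from 0.0 (shut) to 1.0 (fully open).
Only numpy, scipy, OpenCV 4.12 (cv2) and the standard library are available. Lean on these libraries where they do the work, as an engineer would, in place of code of your own. Each camera call takes 0.05 s, during which the arm holds its last target. There are 200 camera calls.

## Working session

There is one attempt and no reset: what is moved stays moved. The work goes in short steps, Python scripts to look and compute and a tool call to move; the robot and the scene stay as the last step left them, time stands still between calls to the robot, and variables do not carry over. Pictures are saved under pics/ and viewed, about 8 in all and at most 12, crops included, and the job is handed in when it is done.

Besides the shell and the picture viewer there is one more tool, called in YAML: its name, and indented under it one key for each argument. send_rows: Moves the arm, as the interface text tells. Its arguments: {"type":"object","properties":{"commands":{"type":"array","items":{"type":"array","items":{"type":"number"}}},"squeeze":{"type":"number"}},"required":["commands"]}

```bash
mkdir -p pics; ls
python3 - <<'E'
from rig import robot
import cv2,numpy as np
a={}
for n in("scene","top"):
    d=robot.get_image(n); cv2.imwrite(f"pics/{n}0.png",d["color"]); np.savez(f"{n}0.npz",**d)
    R=cv2.Rodrigues(np.array(d["rvec"],float))[0]; print(n,d["fx"],d["cx"],d["cy"],(-R.T@np.array(d["tvec"]).ravel()).round(3),R.round(2).tolist())
s=robot.sense(); print(s)
a=cv2.imread("pics/top0.png")
E
```

```text
pics
scene 362.4892152683977 259.18480683963423 192.6410140819097 [ 1.123 -0.188  0.673] [[0.26, 0.97, -0.02], [0.71, -0.2, -0.68], [-0.66, 0.16, -0.73]]
top 444.2849527024486 248.23767310273388 185.62338250403417 [ 0.459 -0.081  1.113] [[0.0, -1.0, -0.02], [-0.99, 0.0, -0.12], [0.12, 0.02, -0.99]]
{'t': 0.1, 'joint_positions': array([ 1.52161660e+00,  2.55692692e-01,  1.07181497e-01, -3.92232171e-04,
       -1.42393879e+00, -2.84570201e-01]), 'joint_vel': array([ 1.69008442e-03, -2.04161492e-03,  3.70131459e-03,  2.38646173e-03,
        1.49356399e-04,  7.74103154e-05]), 'joint_efforts': array([-2.01532363e-03, -3.87604451e+01,  2.38473988e+01,  5.37781477e+00,
       -3.75770673e-03,  5.96370569e-06]), 'tool_pos': array([0.18000869, 0.51927043, 0.24150706]), 'eef_rot': array([ 3.13989659e+00, -9.19450330e-05, -3.33807565e-01]), 'contact_force': array([ 0.03247309, -0.00492435, -0.60809874]), 'moment': array([-0.03290445,  0.04898043, -0.04125142]), 'width': 0.9973388752125957}
```

View pics/scene0.png

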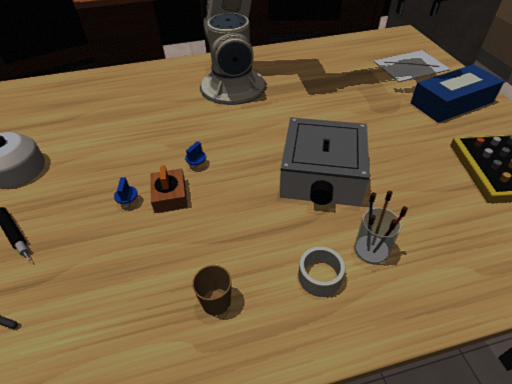

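View pics/top0.png

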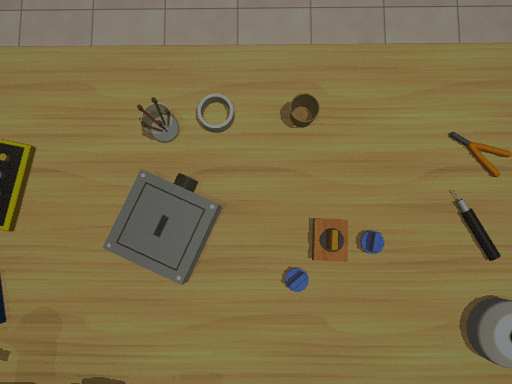

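Scene and top views: the robot base is at (232,60) in scene. The box is at top (162,227), with its slot at (161,226). Candidates for the fastener:
- orange wing in the wooden block, top (333,240) / scene (166,178)
- blue look-alikes, top (372,241) and (296,280)
- orange plier handles, top (490,155)

I choose the one in the block.

```bash
cat > h.py <<'E'
import cv2,numpy as np
def cam(d): 
    R=cv2.Rodrigues(np.array(d["rvec"],float))[0]; return R,-R.T@np.array(d["tvec"],float).ravel()
def plane(d,uv,z):
    R,c=cam(d); uv=np.atleast_2d(uv).astype(float)
    r=np.c_[(uv[:,0]-d["cx"])/d["fx"],(uv[:,1]-d["cy"])/d["fy"],np.ones(len(uv))]@R
    return c+r*((z-c[2])/r[:,2])[:,None]
def depthpts(d,m):
    R,c=cam(d); v,u=np.nonzero(m&(d["range_z"]>0)); Z=d["range_z"][v,u][:,None]
    return c+(np.c_[(u-d["cx"])/d["fx"],(v-d["cy"])/d["fy"],np.ones(len(u))]*Z)@R
def rect(d,m,z):
    p=plane(d,np.argwhere(m)[:,::-1],z)[:,:2]; (c,s,a)=cv2.minAreaRect((p*1000).astype(np.float32))
    w,V=np.linalg.eigh(np.cov(p.T)); ax=V[:,1]; return p.mean(0).round(4),np.round(c,1),np.round(s,1),round(a,1),"pca",round(np.degrees(np.arctan2(ax[1],ax[0]))%180,1),len(p)
def orange(d):
    h=cv2.cvtColor(d["color"],cv2.COLOR_BGR2HSV); return (h[...,0]>8)&(h[...,0]<28)&(h[...,1]>190)&(h[...,2]>110)
def win(m,u0,u1,v0,v1):
    o=np.zeros_like(m); o[v0:v1,u0:u1]=m[v0:v1,u0:u1]; return o
E
python3 - <<'E'
from h import *
t=dict(np.load("top0.npz")); s=dict(np.load("scene0.npz"))
m=win(orange(t),315,350,220,262); print("wing top",rect(t,m,.082)); P=depthpts(t,m); print("z",np.percentile(P[:,2],[5,50,95]).round(3))
ms=win(orange(s),150,185,160,192); print("wing scene px",ms.sum(),"z",np.percentile(depthpts(s,ms)[:,2],[5,50,95]).round(3))
g=cv2.cvtColor(t["color"],cv2.COLOR_BGR2GRAY); dk=win(g<45,148,175,210,243); print("slot",rect(t,dk,.1),g[200:203,160:163].mean(),g[226,161])
gs=cv2.cvtColor(s["color"],cv2.COLOR_BGR2GRAY); k=win(gs<40,315,337,135,156); print("slot scene",rect(s,k,.1))
# box hatch by depth
P=depthpts(t,win(np.ones_like(g,bool),95,230,160,290)); q=P[(P[:,2]>.09)]; print("hatch z",np.median(q[:,2]),cv2.minAreaRect((q[:,:2]*1000).astype(np.float32)))
P=depthpts(t,win(np.ones_like(g,bool),300,356,210,270)); q=P[(P[:,2]>.03)]; print("rack",np.median(q[:,2]),cv2.minAreaRect((q[:,:2]*1000).astype(np.float32)))
a=t["color"][200:300,290:390]; b=t["color"][160:290,95:225]; c=s["color"][135:215,115:215]; e=s["color"][110:210,275:375]; 
R=lambda x:cv2.resize(x,(390,290),interpolation=cv2.INTER_CUBIC)
cv2.imwrite("pics/crop1.png",cv2.convertScaleAbs(np.vstack([np.hstack([R(a),R(b)]),np.hstack([R(c),R(e)])]),alpha=1.5))
E
```

```text
wing top (array([ 0.4626, -0.2633]), array([ 459.2, -272. ]), array([33.6, 58. ]), 83.2, 'pca', np.float64(174.2), 106)
z [0.078 0.082 0.086]
wing scene px 74 z [0.08  0.082 0.083]
slot (array([0.4942, 0.1352]), array([494.7, 135. ]), array([11.4, 45.4]), 64.4, 'pca', np.float64(154.9), 88) 92.66666666666667 39
slot scene (array([0.5001, 0.1331]), array([498.6, 133.3]), array([12.1, 45.6]), 67.9, 'pca', np.float64(157.7), 69)
hatch z 0.10063229826938791 ((494.8452453613281, 134.58351135253906), (200.85081481933594, 200.5143280029297), 65.658935546875)
rack 0.041705167984785185 ((463.39801025390625, -261.88470458984375), (81.32625579833984, 99.95361328125), 87.2699966430664)
```

View pics/crop1.png

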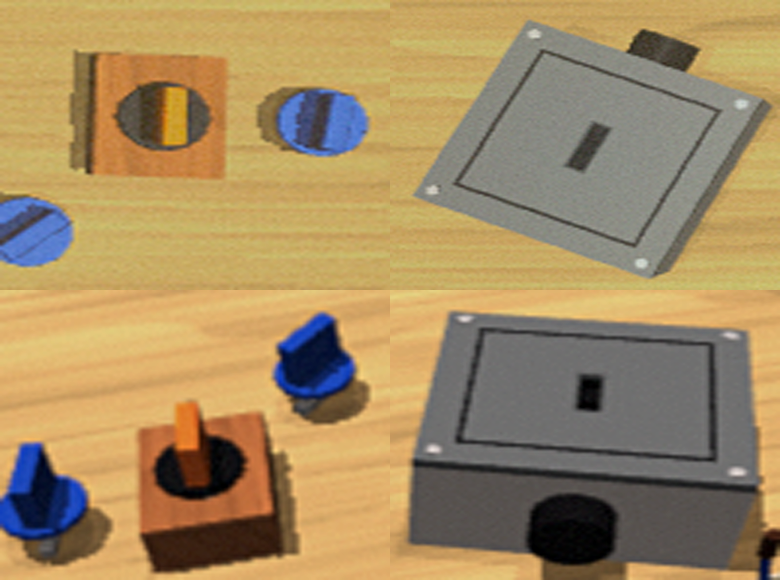

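The crop confirms it: an orange wing on a black head sits in the wooden block (top 333,240), and the two neighbours are blue. The slot runs parallel to two box sides. Next I refine the wing and box from both views.

Run:
```python
from h import *
t=dict(np.load("top0.npz")); s=dict(np.load("scene0.npz"))
for n,d,w in(("top",t,(315,350,220,262)),("scene",s,(150,185,160,192))):
    h=cv2.cvtColor(d["color"],cv2.COLOR_BGR2HSV)
    m=win(np.ones(h.shape[:2],bool),*w); v,u=np.nonzero(m); 
    R,c=cam(d); Z=d["range_z"]; P=depthpts(d,m&(Z>0)); mm=m&(Z>0); vv,uu=np.nonzero(mm)
    k=np.zeros_like(m); sel=(P[:,2]>.074)&(P[:,2]<.092); k[vv[sel],uu[sel]]=1
    hh=h[k]; print(n,"HSV",np.median(hh,0),k.sum())
    k2=k&(h[...,1]>150)&(h[...,2]>130)
    for nm,q in(("depth",k),("depth+col",k2)): print(nm,rect(d,q,.082), [np.argwhere(q).min(0),np.argwhere(q).max(0)])
    print("wing depth pts",P[sel].mean(0).round(4))
# head disc top (dark) z=.046 in top
g=cv2.cvtColor(t["color"],cv2.COLOR_BGR2GRAY); 
q=P=depthpts(s,win(np.ones_like(g,bool),275,375,115,180)); q=P[abs(P[:,2]-.1)<.006]; print("scene hatch",np.median(q[:,2]),cv2.minAreaRect((q[:,:2]*1000).astype(np.float32)))
P=depthpts(s,win(np.ones_like(g,bool),140,200,160,215)); q=P[abs(P[:,2]-.04)<.004]; print("scene rack",np.median(q[:,2]),cv2.minAreaRect((q[:,:2]*1000).astype(np.float32)))
# white screws of the hatch corners (top, scene) at z=.1
for n,d,(u0,u1,v0,v1) in(("top",t,(100,222,165,285)),("scene",s,(280,372,115,185))):
    g=cv2.cvtColor(d["color"],cv2.COLOR_BGR2GRAY); hs=cv2.cvtColor(d["color"],cv2.COLOR_BGR2HSV)
    b=win((g>(135 if n=="top" else 110))&(hs[...,1]<30),u0,u1,v0,v1).astype(np.uint8)
    N,_,st,ce=cv2.connectedComponentsWithStats(b); ce=ce[1:][st[1:,4]>=3]; print(n,ce.round(1).tolist(),plane(d,ce,.1)[:,:2].round(4).tolist())
```

```text
top HSV [ 21. 203. 136.] 128
depth (array([ 0.4624, -0.2624]), array([ 463.2, -261.8]), array([13.7, 43.7]), 88.6, 'pca', np.float64(176.5), 128) [array([230, 331]), array([249, 337])]
depth+col (array([ 0.4617, -0.2621]), array([ 463.1, -261.8]), array([ 9.2, 43.5]), 88.6, 'pca', np.float64(176.8), 91) [array([230, 332]), array([249, 336])]
wing depth pts [ 0.4624 -0.2624  0.0821]
scene HSV [ 13. 209. 149.] 98
depth (array([ 0.4702, -0.2613]), array([ 469.8, -260.7]), array([14., 52.]), 85.8, 'pca', np.float64(178.1), 98) [array([166, 160]), array([181, 166])]
depth+col (array([ 0.4653, -0.2623]), array([ 465.5, -261.7]), array([11.9, 43.3]), 85.2, 'pca', np.float64(176.7), 68) [array([166, 160]), array([178, 165])]
wing depth pts [ 0.4687 -0.2614  0.0806]
scene hatch 0.09958278173139962 ((496.8607482910156, 135.7769317626953), (200.0409698486328, 204.66476440429688), 65.56803131103516)
scene rack 0.03968639402629637 ((466.1031188964844, -259.0915832519531), (79.06503295898438, 105.26285552978516), 86.9449462890625)
top [[211.3, 206.7], [178.0, 277.7]] [[0.5375, 0.0194], [0.3778, 0.0927]]
scene [[293.8, 119.4], [362.2, 125.4], [286.0, 164.5], [363.5, 172.2]] [[0.3783, 0.0923], [0.4518, 0.253], [0.5391, 0.0196], [0.611, 0.1797]]
```

send_rows:
  commands:
    - [27,34,0,0,0.5]
    - [27,34,0,0,0.5]
    - [27,34,0,0,0.5]
    - [27,34,0,0,0.5]
    - [27,34,0,0,0.5]
    - [27,34,0,0,0.5]
    - [27,34,0,0,0.5]
    - [27,34,0,0,0.5]
  squeeze: 40

```text
t: 0.9
tool_pos: [0.2954, 0.1815, 0.2378]
eef_rot: [3.131, -0.0, -0.326]
contact_force: [1.3, 0.1, -0.4]
width: 0.501
```

```bash
cat > go.py <<'E'
import sys,numpy as np
from rig import robot
from scipy.spatial.transform import Rotation as Ro
x,y,z,yaw=map(float,sys.argv[1:5]); s=robot.sense(); R=Ro.from_euler("xyz",s["eef_rot"]).as_matrix()
d=(R.T@(np.array([x,y,z])-s["tool_pos"]))*1000; Y=np.degrees(s["eef_rot"][2]); dy=(yaw-Y+180)%360-180
print("t",round(s["t"],2),"tool",s["tool_pos"].round(4),"yaw",Y.round(2),"d(mm)",d.round(1),"twist units",round(-dy/5,2),"F",s["contact_force"].round(1),"M",s["moment"].round(2),"w",round(s["width"],3),"j",s["joint_positions"].round(2))
E
python3 go.py .463 -.262 .16 -3.2
```

```text
t 0.9 tool [0.2954 0.1815 0.2378] yaw -18.7 d(mm) [301.  365.4  81.9] twist units -3.1 F [ 1.3  0.1 -0.4] M [ 0.02 -0.21  0.05] w 0.501 j [ 1.02 -0.15 -0.34  0.   -1.4   0.23]
```

send_rows:
  commands:
    - [30,36,0,0,0.5]
    - [30,36,0,0,0.5]
    - [30,36,0,0,0.5]
    - [30,36,0,0,0.5]
    - [30,36,0,0,0.5]
    - [30,36,0,0,0.5]
    - [30,36,0,0,0.5]
    - [30,36,20,0,0.5]

```text
t: 1.7
tool_pos: [0.4313, -0.1822, 0.2233]
eef_rot: [3.135, -0.006, -0.323]
contact_force: [1.5, 1.0, 0.6]
width: 0.499
```

```bash
python3 go.py .463 -.262 .13 -3.2
```

```text
t 1.7 tool [ 0.4313 -0.1822  0.2233] yaw -18.5 d(mm) [54.8 64.9 94.1] twist units -3.06 F [1.5 1.  0.6] M [ 0.22 -0.19 -0.01] w 0.499 j [-0.06  0.1  -0.14  0.01 -1.33  1.3 ]
```

send_rows:
  commands:
    - [25,30,20,0,0.5]
    - [25,30,20,0,0.5]
    - [4,4,25,-1.5,0.5]
    - [0,0,25,-1.5,0.5]
    - [0,0,0,0,0.5]

```text
t: 2.2
tool_pos: [0.4611, -0.2698, 0.1252]
eef_rot: [3.136, 0.004, -0.062]
contact_force: [-1.1, 0.4, 0.0]
width: 0.499
```

```bash
python3 go.py .463 -.262 .061 -3.2
python3 - <<'E'
from rig import robot
from h import *
for n in("scene","top"):
    d=robot.get_image(n); a=d["color"][130:240,90:250] if n=="scene" else d["color"][180:300,270:410]
    cv2.imwrite(f"pics/{n}1.png",cv2.resize(a,None,fx=3,fy=3))
E
```

```text
t 2.2 tool [ 0.4611 -0.2698  0.1252] yaw -3.57 d(mm) [ 1.7 -8.3 64.1] twist units -0.07 F [-1.1  0.4  0. ] M [0.08 0.09 0.01] w 0.499 j [-0.23  0.29 -0.15  0.01 -1.13  1.74]
```

send_rows:
  commands:
    - [2,-8,10,0,0.5]
    - [0,0,0,0,0.5]

```text
t: 2.5
tool_pos: [0.4676, -0.262, 0.1214]
eef_rot: [3.132, -0.007, -0.069]
contact_force: [-0.2, -0.2, -0.0]
width: 0.499
```

```bash
python3 go.py .463 -.262 .061 -3.2
```

```text
t 2.5 tool [ 0.4676 -0.262   0.1214] yaw -3.93 d(mm) [-5.  -0.3 60.4] twist units -0.15 F [-0.2 -0.2 -0. ] M [ 0.03  0.05 -0.01] w 0.499 j [-0.21  0.29 -0.17  0.01 -1.11  1.71]
```

View pics/scene1.png

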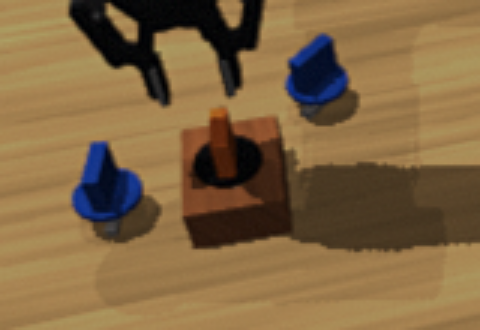

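The crop shows the open jaws straddling the wing (crop 220,120) with the blue ones clear on both sides.

send_rows:
  commands:
    - [-3,0,15,0,0.5]
    - [-2,0,15,0,0.5]
    - [0,0,15,-0.1,0.5]
    - [0,0,10,0,0.5]
    - [0,0,3,0,0.5]
    - [0,0,0,0,0.5]

```text
t: 3.1
tool_pos: [0.468, -0.2607, 0.0684]
eef_rot: [3.128, -0.02, -0.06]
contact_force: [-0.1, 0.1, 0.2]
width: 0.498
```

```bash
python3 go.py .463 -.262 .061 -3.2
```

```text
t 3.1 tool [ 0.468  -0.2607  0.0684] yaw -3.43 d(mm) [-5.1  1.5  7.4] twist units -0.05 F [-0.1  0.1  0.2] M [0.   0.1  0.01] w 0.498 j [-0.21  0.33 -0.26  0.01 -0.96  1.71]
```

send_rows:
  commands:
    - [-3,1,3,0,0.5]
    - [-3,0.5,3,0,0.5]
    - [-1,0,1.5,0,0.5]
    - [0,0,0,0,0.5]

```text
t: 3.5
tool_pos: [0.4617, -0.2623, 0.0623]
eef_rot: [3.127, -0.023, -0.06]
contact_force: [-0.2, -0.2, 0.2]
width: 0.498
```

```bash
python3 go.py .463 -.262 .061 -3.2
```

```text
t 3.5 tool [ 0.4617 -0.2623  0.0623] yaw -3.44 d(mm) [ 1.2 -0.4  1.3] twist units -0.05 F [-0.2 -0.2  0.2] M [ 0.01  0.07 -0.03] w 0.498 j [-0.21  0.33 -0.28  0.01 -0.94  1.72]
```

send_rows:
  commands:
    - [1,0,1,0,0.1]
    - [0,0,0,0,0]
    - [0,0,0,0,0]
    - [0,0,0,0,0]
    - [0,0,0,0,0]
    - [0,0,0,0,0]
  squeeze: 50

```text
t: 4.1
tool_pos: [0.4631, -0.2627, 0.0618]
eef_rot: [3.126, -0.024, -0.06]
contact_force: [-0.9, -0.2, 0.2]
width: 0.156
```

```bash
python3 go.py .463 -.262 .061 -3.2
```

```text
t 4.1 tool [ 0.4631 -0.2627  0.0618] yaw -3.44 d(mm) [-0.2 -0.7  0.7] twist units -0.05 F [-0.9 -0.2  0.2] M [0.13 0.2  0.01] w 0.156 j [-0.21  0.33 -0.28  0.01 -0.93  1.72]
```

send_rows:
  commands:
    - [0,0,-8,0,0]
    - [0,0,-15,0,0]
    - [0,0,-20,0,0]
    - [0,0,-20,0,0]
    - [0,0,-20,0,0]
    - [0,0,-20,0,0]
    - [0,0,-20,0,0]
    - [0,0,-15,0,0]

```text
t: 4.9
tool_pos: [0.4574, -0.2593, 0.2045]
eef_rot: [3.129, -0.017, -0.061]
contact_force: [0.2, -0.4, -0.0]
width: 0.153
```

```bash
python3 go.py .4945 .1353 .21 -24.4
```

```text
t 4.9 tool [ 0.4574 -0.2593  0.2045] yaw -3.49 d(mm) [  13.1 -396.   -10.3] twist units 4.18 F [ 0.2 -0.4 -0. ] M [ 0.   -0.07  0.04] w 0.153 j [-0.21  0.21 -0.05  0.01 -1.29  1.72]
```

send_rows:
  commands:
    - [1,-20,-1,0,0]
    - [1,-30,-1,0,0]
    - [1,-36,-1,0,0]
    - [1,-36,-1,0,0]
    - [1,-36,-1,0,0]
    - [1,-36,-1,0,0]
    - [1,-36,-1,0,0]
    - [1,-36,-1,0,0]

```text
t: 5.7
tool_pos: [0.4825, 0.0112, 0.2159]
eef_rot: [3.128, -0.026, -0.069]
contact_force: [1.1, 0.0, -1.1]
width: 0.154
```

```bash
python3 go.py .4945 .1353 .21 -24.4
```

```text
t 5.7 tool [0.4825 0.0112 0.2159] yaw -3.93 d(mm) [   3.3 -124.7    4.3] twist units 4.09 F [ 1.1  0.  -1.1] M [ 0.03 -0.04  0.01] w 0.154 j [ 0.37  0.12 -0.14  0.02 -1.3   1.13]
```

send_rows:
  commands:
    - [1,-30,0,0,0]
    - [0,-30,0,0,0]
    - [0,-25,0,0,0]
    - [0,-15,0,1,0]
    - [0,-5,0,1.1,0]
    - [0,0,0,1,0]
    - [0,0,0,1,0]
    - [0,0,0,0,0]

```text
t: 6.5
tool_pos: [0.4894, 0.1258, 0.2174]
eef_rot: [3.141, -0.029, -0.432]
contact_force: [-1.5, -0.5, -0.5]
width: 0.156
```

```bash
python3 go.py .4945 .1353 .18 -24.4
```

```text
t 6.5 tool [0.4894 0.1258 0.2174] yaw -24.78 d(mm) [ -0.5 -10.8  37.4] twist units -0.08 F [-1.5 -0.5 -0.5] M [-0.01  0.04  0.02] w 0.156 j [ 0.58  0.16 -0.08  0.03 -1.31  0.55]
```

send_rows:
  commands:
    - [0,-6,12,0,0]
    - [0,-4,12,0,0]
    - [0,-1,12,0,0]
    - [0,0,10,0,0]
    - [0,0,0,0,0]
    - [0,0,0,0,0]

```text
t: 7.1
tool_pos: [0.4948, 0.1357, 0.1661]
eef_rot: [3.138, -0.026, -0.425]
contact_force: [-1.1, -0.2, 0.0]
width: 0.153
```

```bash
python3 go.py .4945 .1353 .155 -24.4;  python3 - <<'E'
from rig import robot
from h import *
for n in("scene","top"):
    d=robot.get_image(n); np.savez(n+"2.npz",**d); a=d["color"][80:200,260:400] if n=="scene" else d["color"][170:290,95:235]
    cv2.imwrite(f"pics/{n}2.png",cv2.convertScaleAbs(cv2.resize(a,None,fx=5,fy=4.9,interpolation=cv2.INTER_CUBIC),alpha=1.6)) 
E
```

```text
t 7.1 tool [0.4948 0.1357 0.1661] yaw -24.35 d(mm) [-0.4  0.5 11.1] twist units 0.01 F [-1.1 -0.2  0. ] M [-0.01  0.04 -0.01] w 0.153 j [ 0.59  0.21 -0.16  0.03 -1.19  0.55]
```

View pics/scene2.png

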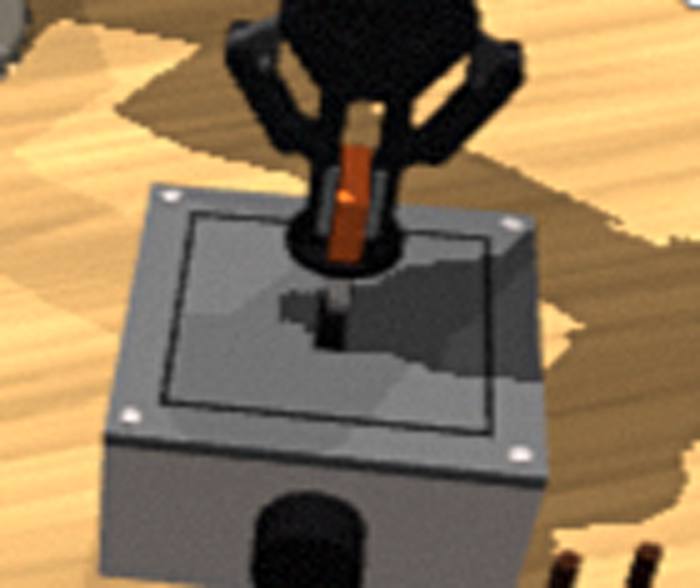

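Run:
```python
from h import *
d=dict(np.load("scene2.npz")); K=np.array([[d["fx"],0,d["cx"]],[0,d["fy"],d["cy"]],[0,0,1]],float)
pr=lambda p:cv2.projectPoints(np.array([p],float),d["rvec"].astype(float),d["tvec"].astype(float),K,None)[0].ravel()
c,s=np.cos(np.radians(-24.4)),np.sin(np.radians(-24.4))
def crop(p): q=pr(p); return ((q-[260,80])*[5,4.9]).round(1)
f=np.array([.4948,.1357])
for w in(-.005,0,.005):
  e=f+.022*np.array([c,s])+w*np.array([-s,c]); print("bar end bottom/top",w,crop([*e,.120]),crop([*e,.128]))
f=np.array([.4945,.1353])
for w in(-.007,.007):
  e=f+.02375*np.array([c,s])+w*np.array([-s,c]); print("slot end",w,crop([*e,.1]))
f=np.array([.4948,.1357])
for a in range(0,360,90): print("head rim",a,crop([f[0]+.028*np.cos(np.radians(a)),f[1]+.028*np.sin(np.radians(a)),.144]))
g=d["color"][134:152,318:336]; print(cv2.cvtColor(g,cv2.COLOR_BGR2GRAY))
```

```text
bar end bottom/top -0.005 [321.3 308.3] [323.3 295.3]
bar end bottom/top 0 [332.  309.3] [334.  296.3]
bar end bottom/top 0.005 [342.7 310.3] [344.8 297.3]
slot end -0.007 [311.2 341.7]
slot end 0.007 [340.6 344.5]
head rim 0 [363.1 276.6]
head rim 90 [395.4 231.6]
head rim 180 [318.  207.7]
head rim 270 [284.2 251.4]
[[74 63 39 13  4  1  5  9  7 10 10 13 10 11 11  4  3  0]
 [72 72 70 61 40 17  3  0  1  2  2  0  4  2  0  4  3 10]
 [71 72 73 73 69 63 44 25 15 12  9  8  4 13 15 24 32 46]
 [73 71 72 73 75 72 68 60 59 58 56 52 48 70 71 70 71 61]
 [74 72 72 73 71 67 63 57 64 61 64 52 33 43 43 43 41 39]
 [42 52 62 54 61 41 34 41 64 61 63 52 23 34 32 35 32 33]
 [29 34 38 37 39 26 21 33 61 60 61 53 29 32 31 34 32 32]
 [32 31 33 32 34 25  9 28 47 52 61 56 32 32 33 33 33 33]
 [34 33 35 34 32 26  7 26 43 45 46 41 32 32 33 35 33 33]
 [32 34 33 34 32 20  2 15 25 28 32 29 30 33 33 32 32 33]
 [30 32 33 34 34 17  8  8  9  8 11 22 32 34 32 33 34 35]
 [36 33 33 33 31 19  5  1  7  4  8 25 34 34 33 34 33 34]
 [70 71 58 33 26 15  5  3  3  4  9 23 32 35 32 34 32 31]
 [73 72 64 36 30 11  2  4  4  2 11 25 36 34 34 34 35 34]
 [73 72 72 67 51 15  1  4  4  1 10 30 31 32 34 34 34 34]
 [71 73 74 69 50  9  0  2  0  3 11 26 33 33 33 33 33 33]
 [72 71 73 70 48 13  4  0  2  0  9 26 35 32 31 33 30 32]
 [71 71 73 70 60 47 44 35 25 16 19 30 35 34 33 33 35 35]]
```

Scene crop: the bar end (337,297) is right over the slot (329,330). Both are offset from prediction by the same ~0.6 px, so they line up to within about 0.5 mm. Now lowering gently.

send_rows:
  commands:
    - [0,0.4,5,0,0]
    - [0,0,5,0,0]
    - [0,0,4,0,0]
    - [0,0,3,0,0]
    - [0,0,0,0,0]

```text
t: 7.7
tool_pos: [0.4958, 0.1354, 0.1492]
eef_rot: [3.141, -0.028, -0.425]
contact_force: [-0.3, -0.2, -1.6]
width: 0.153
```

```bash
python3 go.py .4945 .1353 .128 -24.4
```

```text
t 7.7 tool [0.4958 0.1354 0.1492] yaw -24.37 d(mm) [-1.7  0.6 21.2] twist units 0.01 F [-0.3 -0.2 -1.6] M [ 0.06  0.11 -0.04] w 0.153 j [ 0.59  0.22 -0.19  0.03 -1.15  0.55]
```

send_rows:
  commands:
    - [-1,0.3,2,0,0]
    - [-0.3,0.2,3,0,0]
    - [0,0,3,0,0]
    - [0,0,0,0,0]

```text
t: 8.1
tool_pos: [0.4946, 0.1355, 0.1406]
eef_rot: [-3.142, -0.028, -0.425]
contact_force: [-0.4, 0.4, -0.8]
width: 0.153
```

```bash
python3 go.py .4945 .1353 .128 -24.4
```

```text
t 8.1 tool [0.4946 0.1355 0.1406] yaw -24.36 d(mm) [-0.4  0.2 12.6] twist units 0.01 F [-0.4  0.4 -0.8] M [0.03 0.14 0.03] w 0.153 j [ 0.59  0.22 -0.21  0.03 -1.12  0.54]
```

The foot is 5 mm into the slot with no contact force.

send_rows:
  commands:
    - [0,0,3,0,0]
    - [0,0,3,0,0]
    - [0,0,2,0,0]
    - [0,0,1,0,0]
    - [0,0,0,0,0]

```text
t: 8.6
tool_pos: [0.4949, 0.1353, 0.1308]
eef_rot: [3.142, -0.028, -0.425]
contact_force: [0.1, -0.5, -1.0]
width: 0.152
```

```bash
python3 go.py .4945 .1353 .128 -24.4
```

```text
t 8.6 tool [0.4949 0.1353 0.1308] yaw -24.36 d(mm) [-0.4  0.2  2.8] twist units 0.01 F [ 0.1 -0.5 -1. ] M [0.01 0.07 0.01] w 0.152 j [ 0.59  0.23 -0.22  0.03 -1.1   0.54]
```

send_rows:
  commands:
    - [0,0,1,0,0]
    - [0,0,1,0,0]
    - [0,0,0.5,0,0]
    - [0,0,0,0,0]

```text
t: 9.0
tool_pos: [0.4951, 0.1354, 0.1283]
eef_rot: [-3.141, -0.029, -0.425]
contact_force: [0.3, 0.2, -1.6]
width: 0.155
```

```bash
python3 go.py .4945 .1353 .128 -24.4
```

```text
t 9.0 tool [0.4951 0.1354 0.1283] yaw -24.36 d(mm) [-0.5  0.3  0.3] twist units 0.01 F [ 0.3  0.2 -1.6] M [ 0.03  0.08 -0.06] w 0.155 j [ 0.59  0.23 -0.23  0.03 -1.09  0.54]
```

send_rows:
  commands:
    - [-0.4,0,0.7,0,0]
    - [0,0,0.7,0,0]
    - [0,0,0,0,0]

```text
t: 9.3
tool_pos: [0.495, 0.1356, 0.1276]
eef_rot: [-3.141, -0.029, -0.425]
contact_force: [-0.6, -0.4, -0.7]
width: 0.154
```

```bash
python3 go.py .4945 .1353 .128 -24.4
```

```text
t 9.3 tool [0.495  0.1356 0.1276] yaw -24.35 d(mm) [-0.3  0.5 -0.4] twist units 0.01 F [-0.6 -0.4 -0.7] M [ 0.05  0.12 -0.04] w 0.154 j [ 0.59  0.23 -0.23  0.03 -1.09  0.54]
```

send_rows:
  commands:
    - [0,0,0.8,0,0]
    - [0,0,0,0,0]

```text
t: 9.5
tool_pos: [0.4952, 0.1356, 0.1276]
eef_rot: [-3.14, -0.03, -0.425]
contact_force: [0.1, -1.0, -1.0]
width: 0.153
```

send_rows:
  commands:
    - [0,0,0.8,0,0]

```text
t: 9.6
tool_pos: [0.4955, 0.1356, 0.1274]
eef_rot: [-3.14, -0.031, -0.424]
contact_force: [-3.2, 0.0, 9.8]
width: 0.151
```

send_rows:
  commands:
    - [0,0,1,0,0]

```text
t: 9.7
tool_pos: [0.4955, 0.1355, 0.1274]
eef_rot: [-3.14, -0.031, -0.424]
contact_force: [-6.6, -0.4, 11.3]
width: 0.154
```

Contact with the ledge is at z=0.1275, as predicted. I turn clockwise (+twist) with light pressure.

send_rows:
  commands:
    - [-0.3,0,0.2,0.8,0]
    - [-0.2,0,0.3,0.8,0]
    - [-0.1,0,0.3,0.8,0]
    - [-0.1,0,0.3,0.8,0]

```text
t: 10.1
tool_pos: [0.4952, 0.1347, 0.1275]
eef_rot: [-3.132, -0.032, -0.712]
contact_force: [-1.3, -0.5, 3.9]
width: 0.155
```

```bash
python3 go.py .4945 .1353 .1275 -66
```

```text
t 10.1 tool [0.4952 0.1347 0.1275] yaw -40.82 d(mm) [-1.  0.  0.] twist units 5.04 F [-1.3 -0.5  3.9] M [-0.46  0.72  0.  ] w 0.155 j [ 0.59  0.23 -0.24  0.03 -1.08  0.25]
```

send_rows:
  commands:
    - [-0.3,0,0.2,0.8,0]
    - [-0.2,0,0.3,0.8,0]
    - [-0.1,0,0.3,0.8,0]
    - [-0.1,0,0.2,0.8,0]
    - [0,0,0,0,0]

```text
t: 10.6
tool_pos: [0.4948, 0.1336, 0.1276]
eef_rot: [-3.124, -0.031, -1.004]
contact_force: [-1.3, -0.1, 0.8]
width: 0.155
```

```bash
python3 go.py .4945 .1353 .1275 -66.4
```

```text
t 10.6 tool [0.4948 0.1336 0.1276] yaw -57.52 d(mm) [-1.6 -0.7  0. ] twist units 1.78 F [-1.3 -0.1  0.8] M [ 0.18  0.38 -0.02] w 0.155 j [ 0.59  0.23 -0.24  0.03 -1.08 -0.04]
```

send_rows:
  commands:
    - [-1,0,0.3,0.4,0]
    - [-0.7,0,0.4,0.4,0]

```text
t: 10.8
tool_pos: [0.4944, 0.134, 0.1275]
eef_rot: [-3.122, -0.032, -1.071]
contact_force: [-1.4, -2.3, 5.3]
width: 0.155
```

```bash
cat > foot.py <<'E'
import numpy as np
from rig import robot
from scipy.spatial.transform import Rotation as Ro
s=robot.sense(); R=Ro.from_euler("xyz",s["eef_rot"]).as_matrix(); f=s["tool_pos"]+R@[-.0012,0,.0458]; o=R.T@(np.array([.4947,.1354,f[2]])-f)*1000
print("t",round(s["t"],2),"turned",round(-24.4-np.degrees(s["eef_rot"][2]),1),"z",s["tool_pos"][2].round(4),"foot",f.round(4),"shift",o.round(1),"tilt",R[2,:2].round(3),"F",s["contact_force"].round(1),"M",s["moment"].round(2))
E
python3 foot.py
```

```text
t 10.8 turned 37.0 z 0.1275 foot [0.4953 0.1342 0.0817] shift [-1.3 -0.1 -0. ] tilt [ 0.032 -0.019] F [-1.4 -2.3  5.3] M [-0.79  0.79  0.03]
```

send_rows:
  commands:
    - [-0.7,0,0.4,0.5,0]
    - [-0.6,0,0.4,0.5,0]
    - [-0.3,0,0.4,0.5,0]

```text
t: 11.1
tool_pos: [0.494, 0.1341, 0.1275]
eef_rot: [-3.118, -0.032, -1.2]
contact_force: [-2.1, -1.6, 4.8]
width: 0.157
```

```bash
python3 foot.py
```

```text
t 11.1 turned 44.4 z 0.1275 foot [0.495  0.1343 0.0817] shift [-1.2 -0.1 -0. ] tilt [ 0.031 -0.023] F [-2.1 -1.6  4.8] M [-0.34  1.03  0.04]
```

send_rows:
  commands:
    - [-0.7,0,0.4,0.5,0]
    - [-0.7,0,0.4,0.5,0]

```text
t: 11.3
tool_pos: [0.4936, 0.1345, 0.1275]
eef_rot: [-3.116, -0.031, -1.286]
contact_force: [-2.4, -2.1, 4.9]
width: 0.154
```

```bash
python3 foot.py
```

```text
t 11.3 turned 49.3 z 0.1275 foot [0.4948 0.1346 0.0817] shift [-0.8 -0.1 -0. ] tilt [ 0.031 -0.026] F [-2.4 -2.1  4.9] M [-0.65  0.89  0.04]
```

send_rows:
  commands:
    - [-0.6,0,0.4,0.5,0]
    - [-0.5,0,0.4,0.5,0]

```text
t: 11.5
tool_pos: [0.4934, 0.1347, 0.1275]
eef_rot: [-3.113, -0.031, -1.373]
contact_force: [-2.9, -1.2, 5.6]
width: 0.156
```

```bash
python3 foot.py
```

```text
t 11.5 turned 54.2 z 0.1275 foot [0.4947 0.1347 0.0817] shift [-0.7 -0.2 -0. ] tilt [ 0.031 -0.028] F [-2.9 -1.2  5.6] M [-0.5   1.08  0.  ]
```

send_rows:
  commands:
    - [-0.5,-0.1,0.4,0.5,0]
    - [-0.5,-0.1,0.4,0.5,0]

```text
t: 11.7
tool_pos: [0.4931, 0.1348, 0.1274]
eef_rot: [-3.111, -0.03, -1.459]
contact_force: [-2.9, -1.7, 5.2]
width: 0.153
```

```bash
python3 foot.py
```

```text
t 11.7 turned 59.2 z 0.1274 foot [0.4945 0.1348 0.0816] shift [-0.6 -0.3 -0. ] tilt [ 0.03 -0.03] F [-2.9 -1.7  5.2] M [-0.46  1.14 -0.01]
```

send_rows:
  commands:
    - [-0.4,-0.1,0.5,0.5,0]
    - [-0.4,-0.1,0.5,0.5,0]

```text
t: 11.9
tool_pos: [0.4926, 0.1348, 0.1271]
eef_rot: [-3.11, -0.029, -1.545]
contact_force: [-3.0, -1.1, 6.3]
width: 0.157
```

```bash
python3 foot.py
```

```text
t 11.9 turned 64.1 z 0.1271 foot [0.4941 0.1347 0.0813] shift [-0.7 -0.6  0. ] tilt [ 0.029 -0.032] F [-3.  -1.1  6.3] M [-0.37  1.59  0.04]
```

send_rows:
  commands:
    - [-0.4,-0.6,0.8,0.2,0]
    - [-0.3,-0.4,0.8,0.2,0]

```text
t: 12.1
tool_pos: [0.4933, 0.1351, 0.126]
eef_rot: [-3.109, -0.028, -1.578]
contact_force: [1.3, 0.2, -0.9]
width: 0.155
```

```bash
python3 foot.py
```

```text
t 12.1 turned 66.0 z 0.126 foot [0.4948 0.135  0.0803] shift [-0.4  0.1 -0. ] tilt [ 0.028 -0.032] F [ 1.3  0.2 -0.9] M [ 0.02 -0.04  0.  ]
```

Dropping in at about 66°: z is falling and the force has gone to zero. I lower without turning.

send_rows:
  commands:
    - [-0.2,0,1,0,0]
    - [0,0,1,0,0]

```text
t: 12.3
tool_pos: [0.4936, 0.1355, 0.1234]
eef_rot: [-3.109, -0.027, -1.577]
contact_force: [-1.1, -0.0, 1.2]
width: 0.155
```

```bash
python3 foot.py
```

```text
t 12.3 turned 65.9 z 0.1234 foot [0.4951 0.1355 0.0776] shift [ 0.1  0.4 -0. ] tilt [ 0.027 -0.033] F [-1.1 -0.   1.2] M [ 0.11  0.16 -0.05]
```

Target z is about 0.1215.

send_rows:
  commands:
    - [0,0,0.7,0,0]
    - [0,0,0.6,0,0]

```text
t: 12.5
tool_pos: [0.4937, 0.1355, 0.1222]
eef_rot: [-3.109, -0.028, -1.575]
contact_force: [-3.1, 0.2, 8.7]
width: 0.154
```

```bash
python3 foot.py
```

```text
t 12.5 turned 65.9 z 0.1222 foot [0.4952 0.1354 0.0764] shift [ 0.   0.5 -0. ] tilt [ 0.028 -0.033] F [-3.1  0.2  8.7] M [ 0.06  1.54 -0.08]
```

send_rows:
  commands:
    - [0,0,0.6,0,0]
    - [0,0,0.6,0,0]

```text
t: 12.7
tool_pos: [0.4937, 0.1355, 0.1223]
eef_rot: [-3.109, -0.028, -1.574]
contact_force: [-2.5, 0.5, 5.7]
width: 0.155
```

```bash
python3 foot.py
```

```text
t 12.7 turned 65.8 z 0.1223 foot [0.4952 0.1354 0.0765] shift [ 0.   0.5 -0. ] tilt [ 0.028 -0.033] F [-2.5  0.5  5.7] M [ 0.03  1.19 -0.11]
```

It bottomed at z=0.1222, 5.3 of 6 mm down, because the tilted head touches on one edge. Releasing lets it settle.

send_rows:
  commands:
    - [0,0,0,0,0.2]
    - [0,0,0,0,0.35]
    - [0,0,0,0,0.5]
    - [0,0,0,0,0.5]
    - [0,0,0,0,0.5]

```text
t: 13.2
tool_pos: [0.4938, 0.1356, 0.1217]
eef_rot: [-3.109, -0.028, -1.573]
contact_force: [-0.1, 0.4, -0.0]
width: 0.499
```

```bash
python3 foot.py
```

```text
t 13.2 turned 65.7 z 0.1217 foot [0.4953 0.1356 0.076 ] shift [ 0.2  0.6 -0. ] tilt [ 0.028 -0.033] F [-0.1  0.4 -0. ] M [ 0.03  0.11 -0.  ]
```

send_rows:
  commands:
    - [0,0,-10,0,0.5]
    - [0,0,-20,0,0.5]
    - [0,0,-30,0,0.5]
    - [0,0,-40,0,0.5]
    - [-30,0,-30,0,0.5]
    - [-40,0,0,0,0.5]
    - [-40,0,0,0,0.5]
    - [-30,0,0,0,0.5]

```text
t: 14.0
tool_pos: [0.4902, 0.2801, 0.2601]
eef_rot: [-3.104, -0.024, -1.579]
contact_force: [0.5, 0.6, -0.6]
width: 0.504
```

```bash
python3 foot.py
python3 - <<'E'
from rig import robot
from h import *
for n in("scene","top"):
    d=robot.get_image(n); np.savez(n+"3.npz",**d); cv2.imwrite(f"pics/{n}3full.png",d["color"])
s=dict(np.load("scene3.npz")); t=dict(np.load("top3.npz"))
R=lambda x:cv2.resize(x,(390,390),interpolation=cv2.INTER_CUBIC)
cv2.imwrite("pics/lock.png",cv2.convertScaleAbs(np.hstack([R(s["color"][100:200,275:375]),R(t["color"][160:290,95:225])]),alpha=1.6))
for d,w,n in((s,(295,360,100,180),"s"),(t,(140,185,200,255),"t")):
    m=win(np.ones(d["range_z"].shape,bool),*w); P=depthpts(d,m); q=P[(P[:,2]>.125)&(P[:,2]<.16)]
    print(n,"wing pts",len(q),q.mean(0).round(4),"z",np.percentile(q[:,2],[5,50,95]).round(4))
E
```

```text
t 14.0 turned 66.1 z 0.2601 foot [0.4919 0.2802 0.2143] shift [144.7  -3.9   3.6] tilt [ 0.024 -0.038] F [ 0.5  0.6 -0.6] M [ 0.08  0.02 -0.03]
s wing pts 172 [0.4998 0.1337 0.1365] z [0.1266 0.1384 0.1422]
t wing pts 150 [0.4942 0.1327 0.1417] z [0.1338 0.1423 0.1457]
```

View pics/lock.png

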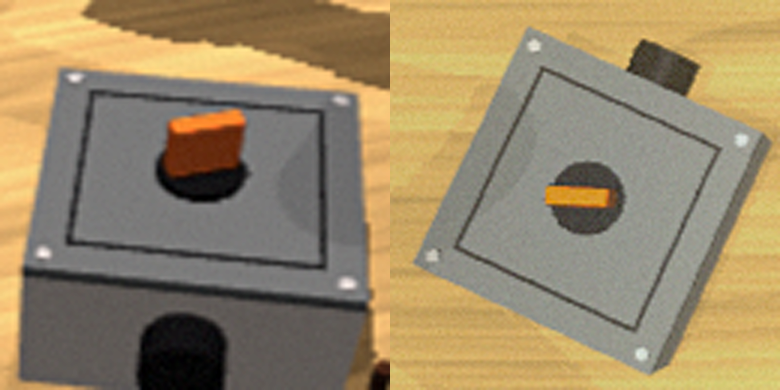

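The image shows the orange wing standing in the centre of the hatch with its head on the hatch, clear of the gripper. Next: check flushness, and that the bystanders stayed put.

Run:
```python
from h import *
t=dict(np.load("top3.npz")); t0=dict(np.load("top0.npz")); s=dict(np.load("scene3.npz")); s0=dict(np.load("scene0.npz"))
P=depthpts(t,win(np.ones(t["range_z"].shape,bool),130,195,195,262)); r=np.hypot(P[:,0]-.4945,P[:,1]-.1353)
for n,q in(("wing top",P[(P[:,2]>.136)]),("head",P[(r>.012)&(r<.024)&(P[:,2]<.118)]),("hatch",P[(r>.034)&(r<.05)])):
    A=np.c_[q[:,0]-.4945,q[:,1]-.1353,np.ones(len(q))]; c=np.linalg.lstsq(A,q[:,2],rcond=None)[0]; print(n,len(q),"z",np.median(q[:,2]).round(4),"slope deg",np.degrees(c[:2]).round(1),"z@axis",c[2].round(4))
q=P[P[:,2]>.136]; w,V=np.linalg.eigh(np.cov(q[:,:2].T)); print("wing yaw",np.degrees(np.arctan2(V[1,1],V[0,1]))%180)
for n,d,d0,B in(("top",t,t0,{"pot":(135,185,90,145),"tape":(192,238,90,136),"cup":(285,325,90,132),"blue1":(358,388,227,258),"blue2":(282,312,264,296)}),("scene",s,s0,{"cup":(190,236,262,318),"tape":(295,348,245,300),"pot":(352,410,190,265)})):
    for k,b in B.items():
        df=cv2.absdiff(d["color"],d0["color"]).max(2)[b[2]:b[3],b[0]:b[1]]; print(n,k,"mean diff",df.mean().round(1),"frac>40",(df>40).mean().round(3))
```

```text
wing top 141 z 0.1424 slope deg [0.9 0. ] z@axis 0.1424
head 195 z 0.1066 slope deg [ 0.2 -0.4] z@axis 0.1068
hatch 801 z 0.1005 slope deg [-0.1 -0.2] z@axis 0.1006
wing yaw 87.78967178201205
top pot mean diff 3.9 frac>40 0.0
top tape mean diff 3.7 frac>40 0.0
top cup mean diff 4.6 frac>40 0.0
top blue1 mean diff 4.0 frac>40 0.0
top blue2 mean diff 3.8 frac>40 0.0
scene cup mean diff 2.8 frac>40 0.0
scene tape mean diff 3.1 frac>40 0.0
scene pot mean diff 3.0 frac>40 0.0
```

The head's top is 6.2 mm above the hatch, which matches its 6 mm thickness, so it lies flush and level. The bystanders haven't moved, so I'm handing in.

```bash
python3 -c "
from rig import robot
print(robot.sign_off())"
```

```text
the job is handed in; nothing more can be done
None
```

The hatch is locked and the job is handed in, at about 14 s on the robot's clock. I lifted the orange-winged fastener out of the block and lowered its bar through the slot onto the ledge. Then I turned it clockwise by feel, under about 5 N of pressure. It dropped into its detent about 66° clockwise of the slot. The highest force I read was about 13 N, when the bar first met the ledge. I then let go and backed the arm clear.

**Last checks:**
- **Locked height:** the wing top measured 142.4 mm above the table (142 expected when locked). The head's upper face was 6.2 mm above the hatch (6 mm is its thickness), level to within 0.5°.
- **Bystanders:** the cup, tape roll, brush pot and both blue look-alikes showed no change in the pictures before and after.

**What disagreed:**
- **Tool tilt:** the tool drifted about 2.5° off vertical during the moves. While still gripped, the fastener stopped about 0.7 mm short of flush. Once I released it, it measured flush.
- **Wing height, scene view:** this camera gave a lower median height (138 mm), because its points include the wing's side face.

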